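# Set the pointer on the telescoping throwing gauge and hold it raised

## Task

Move the sprung pointer clip from the low rail onto the outer half of the gauge stand's arm, its jaws well down over the arm's top edge, its pointer reaching out past the arm's free end, and let go of it there. Then squeeze the button in the wooden grip, pull the mast straight up past the first stop to the second stop, and finish while still holding the grip squeezed with the mast fully extended (it sinks back if let go). Leave the other things on the table where they are.

Things in the scene. Friction and masses are not known exactly. Their poses are not given: they have to be found in the camera images.
- stand: telescoping gauge stand, fixed: dark steel foot 70x70x10 mm, upright aluminium tube 27 mm across, on it the sliding mast with a level arm and a wooden grip on top. Origin: centre of the foot's underside; z up along the mast, x the way the arm points; all its parts keep these axes. 207 mm high with the mast down.
- bar_seat (a point): middle of the arm's top edge, 95 mm out from the mast axis along the stand's x, 132 mm above the table while the mast is down; it rises with the mast. The arm is a flat aluminium bar on edge, 6 mm thick (y), 14 mm high, its free end 130 mm from the mast axis; axes as the stand.
- grip (a point): centre of the wooden grip on top of the mast, 177 mm above the table while the mast is down; rises with it. Block 26 mm (x) by 24 mm (y) by 54 mm high; axes as the stand. A steel button 16 mm wide and 34 mm high stands 5 mm out of the middle of its -y face: 29 mm across the button, 24 mm when squeezed flush.
- stand_button (a joint): travel of the squeeze button into the grip along +y of the stand: 0 out, about 0.005 m when flush (spring about 6 N). A catch holds the mast down until the button is in by 3 mm; squeezing the grip between the fingers along the stand's y axis presses it.
- stand_upper (a joint): travel of the upper mast section out of the lower one: 0 down, 0.060 m fully out (the first stop). It moves first, with about 3 N.
- stand_lower (a joint): travel of the lower mast section out of the tube: 0 down, 0.060 m fully out (the second stop). It follows only after the first stop, against a spring: the pull is then about 10 N. At the second stop the grip is 0.120 m higher than when down. Let go, the mast sinks back.
- rail: low rail, fixed, on which the clip waits: wooden foot 100x44x14 mm with an upright aluminium strip 6 mm thick (y), 90 mm long (x), its top edge 80 mm above the table. Origin: centre of the underside, x along the strip.
- clip: sprung steel pointer clip, astride the rail strip like a clothes peg: jaws down, levers up, 20 mm wide (x), 67 mm high. Origin midway between the jaw ends; z up, y the pinch direction, x along the hinge pin (28 mm up). Levers at 36 to 67 mm up, splayed to 35 mm at the top; pinched along y with 20 N they stand upright, 20 mm across, and the mouth is 16 mm wide. Jaws overlap the strip by 12 mm.
- clip_mouth (a point): point midway between the jaws, 12 mm above the jaw ends (where the top edge of the strip sits at the start); axes as the clip.
- pointer_tip (a point): tip of the thin brass pointer, the hinge pin drawn out along the clip's +x: 65 mm from the clip's middle, 28 mm above the jaw ends.
- clip_jaw (a joint): opening of the clip: 0 when closed on a 6 mm bar, 0.36 rad fully open, -0.10 shut on nothing.
- cup: bystander: grey cup 59 mm across, 61 mm high, origin centre of underside.
- stamp: bystander: wooden stamp 34 mm across, 61 mm high, standing, origin centre of underside.
- jar: bystander: lidded glaze jar 55 mm across, 78 mm high, origin centre of underside.
- mould: bystander: plaster mould block 66x121x85 mm, origin centre of underside.
- tape: bystander: roll of tape 84 mm across, 24 mm high, origin centre of underside.

How it is judged (in metres and radians):
On the way, in this order (a step that is already met when the one before it is completed fails the run):
1. the clip sits closed on the outer half of the arm, pointer past the free end, and the fingers have let go of it, the mast still down (x of clip_mouth in the frame of bar_seat between -0.033 and 0.03 m and y of clip_mouth in the frame of bar_seat between -0.004 and 0.004 m and z of clip_mouth in the frame of bar_seat between -0.012 and 0.006 m and x of pointer_tip in the frame of bar_seat above 0.03 m and value of joint clip_jaw between -0.06 and 0.08 rad and contact force between the fingers and clip below 0.1 N and value of joint stand_upper below 0.02 m), for 0.3 s.
2. the button is squeezed in (value of joint stand_button above 0.003 m), for 0.1 s.
3. the mast passes the first stop (value of joint stand_upper above 0.055 m and value of joint stand_lower above 0.01 m), for 0.05 s.
At the end, for the whole second after the job is handed in: Fingers hold the grip (over 3 N), button in over 3 mm; both mast sections out over 55 of 60 mm, at rest; the clip closed on the arm, untouched, its middle 62 to 125 mm from the mast axis, within 4 mm of the arm's mid-plane, jaws overlapping 6 to 24 mm, pointer tip over 125 mm out (x of clip_mouth in the frame of bar_seat between -0.033 and 0.03 m and y of clip_mouth in the frame of bar_seat between -0.004 and 0.004 m and z of clip_mouth in the frame of bar_seat between -0.012 and 0.006 m and x of pointer_tip in the frame of bar_seat above 0.03 m and value of joint clip_jaw between -0.06 and 0.08 rad and contact force between the fingers and clip below 0.1 N and velocity of joint stand_upper between -0.02 and 0.02 m/s and velocity of joint stand_lower between -0.02 and 0.02 m/s and value of joint each of stand_upper, stand_lower above 0.055 m and value of joint stand_button above 0.003 m and contact force between the fingers and stand above 3 N); the arm keeps its last pose, push and grip.
It fails at once if the cup is shifted by more than 3 cm (distance of cup from where it was at the start of the episode above 0.03 m).
It fails at once if the stamp is shifted by more than 3 cm (distance of stamp from where it was at the start of the episode above 0.03 m).
It fails at once if the jar is shifted by more than 3 cm (distance of jar from where it was at the start of the episode above 0.03 m).
It fails at once if the mould is shifted by more than 3 cm (distance of mould from where it was at the start of the episode above 0.03 m).
It fails at once if the tape is shifted by more than 3 cm (distance of tape from where it was at the start of the episode above 0.03 m).
It also fails if it takes over 51 s, if anything falls off the work surface, if the arm or the gripper's body presses on something with over 40 N, if the wrist force passes 120 N, or if a joint passes its speed limit or range.

## Robot

A 6-joint arm with a two-finger parallel gripper is mounted at the origin on a cart in front of the work surface, level with it; the furniture and walls round the work are solid. World frame = base frame: x ahead of the robot, y to its left, z up, the work surface at z = 0. Lengths are in m, angles in degrees, forces in N, time in s.
With the tool pointing down it reaches from about 0.35 to 0.725 m from the base axis. Payload 4.3 kg.
Tool frame: the origin (TCP) lies midway between the tips of the shut fingers; the grasp point (between the pads) lies 19 mm behind it; z points along the fingers, y is the line along which they close (so a half turn about z gives the same grasp; the last joint's range is limited). The gripper opens to 85 mm and grips with 20 to 120 N. Pads are 22 mm wide; open, the fingers measure 114 mm over their backs; the gripper's body (76 mm by 85 mm) begins 54 mm behind the grasp point. The pads swing forward as they close: fully open they stand 13 mm farther back than shut.
Start: joints at [62.664, 21.618, 4.641, 73.018, 0, 83.68], TCP at [0.206, 0.537, 0.231] pointing down, gripper open.
Joint ranges: [-156.06, 156.06], [-48.1, 94.91], [-58.44, 69.94], [-101.28, 121.22], [-78.64, 73.56], [-180, 180]. Speed limits (degrees/s): [147.25, 147.25, 180, 180, 180, 180].

## Interface

Orientations are given as [roll, pitch, yaw] about the fixed x, y, z axes, in that order (R = Rz(yaw) Ry(pitch) Rx(roll)).
In Python, from rig import arm gives the robot as it stands.
- The arm moves only by the shell command python3 -m crank 'ROWS' [FORCE]. ROWS is JSON, a list that holds one entry, the list of rows, each a list of 5 numbers: the finger opening in mm, from 0 to 85.4, then the shift along the world's x, y, z in mm, then the turn about the world's z in degrees. A call has 1 to 10 rows; each row shifts and turns the commanded pose from where the row before left it; what a row does not reach is not made up. A row lasts 1/8 s, in which the tool goes at most 62.5 mm and 10.7 degrees, less where a joint would pass 70% of its speed; a pose out of reach is approached as far as the arm can. A call is refused whole if a number of a shift passes 62.5 or a number of a turn 10.7, either way. A call with a gripper value outside its range is refused whole. The fingers move at their own pace and stop on an object; FORCE is the grip in N (left out, the last holds). Time passes only in rows, so rows that do not move let the fingers close. It gives the time, the measured TCP pose, the force, the opening and the grip force at its end, in the units of the state.
- arm.get_obs(): the state, without advancing time (a new reading comes with each control period).
- arm.read_camera(name): name is "scene" or "side" or "wrist"; returns the picture (400x640x3 uint8, blue, green, red); there is no depth.
- arm.get_calibration(name): a dict with "camera_matrix" (3x3 intrinsics, pixels), "dist" ([k1, k2, p1, p2, k3] as OpenCV has them; the pictures are not rectified), "pose" (4x4, takes a point from camera to world coordinates). Camera axes: x right, y up, looking along -z (the intrinsics and any distortion apply to the point x, -y, -z); pixel columns grow to the right and rows downward; lengths in m; the calibration is good to about 2 mm. A picture is of the moment at which its call begins: read the wrist's pose just before it. get_calibration takes no time and is no camera call; for the wrist camera it gives the pose at the moment of the call.
- arm.job_done(): hands the job in; it is judged then, once.
The state is a dict: "clock": time; "qpos": joint angles; "qd": joint speeds; "joint_torque": joint torques, N m; "tcp_pos": TCP position; "tool_rot": TCP orientation; "force": force on the tool from outside, world axes, zero at the start; "torque": the same for the moment, N m; "gripper_width": finger opening in m; "grasp_force": force on a finger pad.
Only numpy, scipy, OpenCV 4.12 (cv2) and the standard library are available. Lean on these libraries where they do the work, as an engineer would, in place of code of your own. Each camera call takes 0.05 s, during which the arm holds its last target. There are 200 camera calls.

## Working session

There is one attempt and no reset: what is moved stays moved. The work goes in short steps, Python scripts to look and compute and a shell command to move; the robot and the scene stay as the last step left them, time stands still between calls to the robot, and variables do not carry over. Pictures are saved under pics/ and viewed, at most 11 in all, crops included, and the job is handed in when it is done.

```bash
mkdir -p pics; ls; python3 - <<'E'
from rig import arm
import cv2,numpy as np
for n in("scene","side"):
    cv2.imwrite(f"pics/{n}0.png",arm.read_camera(n))
    c=arm.get_calibration(n);print(n,np.round(c["camera_matrix"],1).tolist(),c["dist"],np.round(c["pose"],3).tolist())
o=arm.get_obs();print(o)
E
```

```text
pics
scene [[501.9, 0.0, 318.0], [0.0, 501.9, 201.3], [0.0, 0.0, 1.0]] [-0.05817732  0.          0.          0.          0.        ] [[0.535, 0.542, -0.648, -0.281], [-0.845, 0.342, -0.411, -0.86], [-0.001, 0.767, 0.641, 0.904], [0.0, 0.0, 0.0, 1.0]]
side [[389.9, 0.0, 321.5], [0.0, 389.9, 201.3], [0.0, 0.0, 1.0]] [-0.04482094  0.          0.          0.          0.        ] [[-0.968, 0.132, -0.212, 0.334], [-0.249, -0.589, 0.769, 0.308], [-0.024, 0.797, 0.604, 0.635], [0.0, 0.0, 0.0, 1.0]]
{'clock': 0.1, 'qpos': array([ 6.26653911e+01,  2.16590387e+01,  4.57220742e+00,  7.30188698e+01,
       -2.41049218e-03,  8.36804617e+01]), 'qd': array([ 0.02514984, -0.1326836 ,  0.17200217, -0.02286524,  0.08419144,
       -0.01630763]), 'joint_torque': array([ 6.61948852e-04, -4.64695323e+01,  2.70581263e+01,  1.20147745e-02,
       -1.58330590e-04,  7.68646629e-06]), 'tcp_pos': array([0.20593945, 0.53623381, 0.23045203]), 'tool_rot': array([-1.79894676e+02, -9.23902058e-03,  1.58984923e+02]), 'force': array([-0.76457725,  0.09436707,  0.13482906]), 'torque': array([ 0.01560791, -0.08508807,  0.01734247]), 'grasp_force': 0.0, 'gripper_width': 0.08570124788581132}
```

View pics/scene0.png

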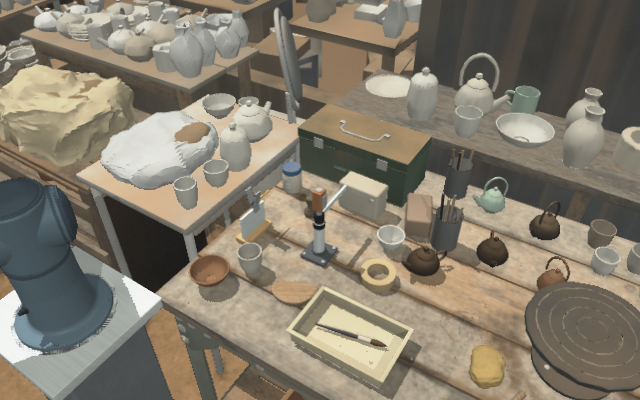

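View pics/side0.png

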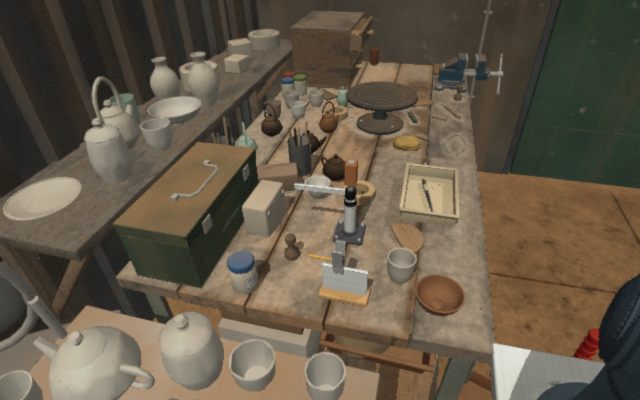

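The scene view shows the stand (foot ~(320,253), grip ~(319,200), arm toward (345,185)) and the rail with the clip at ~(254,215). The side view shows the stand foot at ~(349,235), arm end at ~(297,187), clip at ~(339,258), and rail at ~(345,285). I'll enlarge both.

```bash
python3 - <<'E'
import cv2,numpy as np
a=cv2.imread("pics/scene0.png")[150:275,220:400];b=cv2.imread("pics/side0.png")[150:310,270:420]
cv2.imwrite("pics/c1.png",cv2.resize(a,None,fx=4.4,fy=4.4,interpolation=cv2.INTER_CUBIC))
cv2.imwrite("pics/c2.png",cv2.resize(b,None,fx=3.75,fy=3.75,interpolation=cv2.INTER_CUBIC))
E
```

```text
(no output)
```

View pics/c1.png

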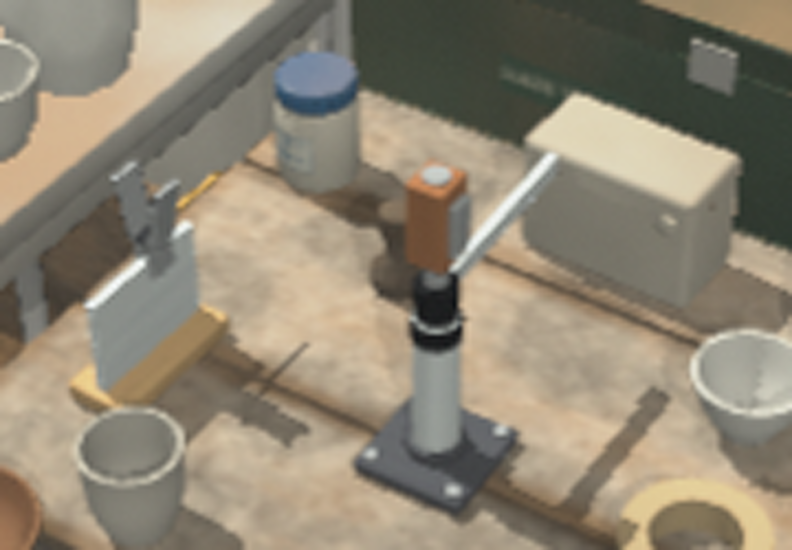

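View pics/c2.png

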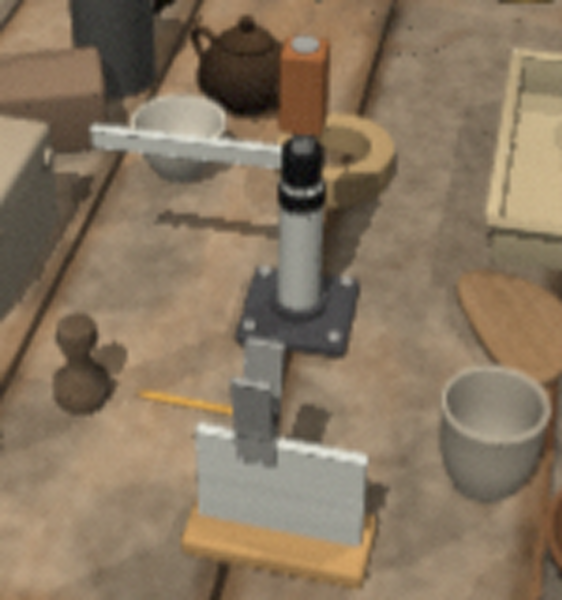

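```bash
cat >h.py <<'E'
import cv2,numpy as np
from rig import arm
def ray(n,p,c=None):
    c=c or arm.get_calibration(n);P=np.array(c["pose"])
    u=cv2.undistortPoints(np.array([[p]],float),np.array(c["camera_matrix"]),np.array(c["dist"]))[0,0]
    d=P[:3,:3]@np.array([u[0],-u[1],-1]);return P[:3,3],d/np.linalg.norm(d)
def plane(n,p,z,c=None):
    o,d=ray(n,p,c);return o+d*(z-o[2])/d[2]
def tri(*r):
    A=sum(np.eye(3)-np.outer(d,d) for o,d in r);b=sum((np.eye(3)-np.outer(d,d))@o for o,d in r)
    x=np.linalg.solve(A,b);return x,[round(1000*np.linalg.norm((np.eye(3)-np.outer(d,d))@(x-o)),1) for o,d in r]
def proj(n,x,c=None):
    c=c or arm.get_calibration(n);P=np.linalg.inv(np.array(c["pose"]));q=P[:3,:3]@np.array(x)+P[:3,3]
    k=cv2.projectPoints(np.array([[q[0],-q[1],-q[2]]]),np.zeros(3),np.zeros(3),np.array(c["camera_matrix"]),np.array(c["dist"]))[0];return k[0,0]
E
python3 - <<'E'
from h import *
S=lambda u,v:(220+u/4.4-.4,150+v/4.4-.4)
D=lambda u,v:(270+u/3.75-.4,150+v/3.75-.4)
r=lambda x:np.round(np.array(x)*1000,1).tolist()
print("foot side",[r(plane("side",D(*p),.01)) for p in((240,343),(345,355),(358,283),(262,270))])
print("foot scene",[r(plane("scene",S(*p),.01)) for p in((357,463),(517,437),(463,510),(410,400))])
for nm,a,b in(("grip top",(437,173),(306,43)),("arm end",(553,153),(92,126)),("pointer",(216,178),(142,394)),("leverA",(127,165),(265,342)),("leverB",(169,183),(252,382))):
    x,e=tri(ray("scene",S(*a)),ray("side",D(*b)));print(nm,r(x),e)
for z,pp in((.08,((90,302),(190,223))),):
    print("rail scene",[r(plane("scene",S(*p),z)) for p in pp],"side",[r(plane("side",D(*p),z)) for p in((198,425),(367,453))])
print("arm top z132 scene",[r(plane("scene",S(*p),.132)) for p in((553,153),(465,262))],"side",[r(plane("side",D(*p),.132)) for p in((92,126),(280,145))])
print("griptop plane .207",r(plane("scene",S(437,173),.206)),r(plane("side",D(306,43),.206)))
E
```

```text
foot side [[488.0, -344.6, 10.0], [422.5, -348.5, 10.0], [425.8, -417.6, 10.0], [489.7, -416.6, 10.0]]
foot scene [[425.6, -362.2, 10.0], [491.0, -427.6, 10.0], [427.0, -431.1, 10.0], [483.8, -360.0, 10.0]]
grip top [460.7, -391.7, 204.7] [np.float64(1.6), np.float64(1.6)]
arm end [590.9, -388.1, 130.7] [np.float64(1.1), np.float64(1.1)]
pointer [508.6, -208.9, 92.8] [np.float64(0.0), np.float64(0.0)]
leverA [441.0, -203.5, 147.0] [np.float64(1.7), np.float64(1.7)]
leverB [455.8, -210.6, 118.9] [np.float64(7.4), np.float64(7.4)]
rail scene [[393.8, -205.4, 80.0], [479.1, -210.9, 80.0]] side [[478.0, -205.9, 80.0], [389.4, -206.3, 80.0]]
arm top z132 scene [[591.0, -388.7, 132.0], [483.6, -396.2, 132.0]] side [[589.2, -385.0, 132.0], [473.4, -390.1, 132.0]]
griptop plane .207 [461.6, -392.3, 206.0] [458.9, -387.6, 206.0]
```

```bash
python3 - <<'E'
from h import *
S=lambda u,v:(220+u/4.4-.4,150+v/4.4-.4)
D=lambda u,v:(270+u/3.75-.4,150+v/3.75-.4)
r=lambda x:np.round(np.array(x)*1000,1).tolist()
for nm,a,b in(("lever+y",S(127,165),D(252,382)),("lever-y",S(169,183),D(265,342)),("teapot",(250,97),(85,258)),("lidjar",(233,124),(187,205)),("cup",(215,163),(253,345)),("jarblue",S(316,60),(242,260))):
    x,e=tri(ray("scene",a),ray("side",b));print(nm,r(x),e)
print(proj("scene",(.334,.308,.635)),proj("scene",arm.get_obs()["tcp_pos"]))
E
python3 -m crank '[[[85,0,0,50,0],[85,0,0,50,0],[85,0,0,50,0]]]'
```

```text
lever+y [448.2, -192.3, 133.4] [np.float64(2.7), np.float64(2.7)]
lever-y [448.2, -222.0, 133.0] [np.float64(2.8), np.float64(2.8)]
teapot [754.7, 17.7, 217.6] [np.float64(31.2), np.float64(31.2)]
lidjar [602.2, -65.8, 256.0] [np.float64(56.5), np.float64(56.5)]
cup [537.3, -1.1, 84.7] [np.float64(2.6), np.float64(2.6)]
jarblue [642.6, -182.3, 80.3] [np.float64(6.7), np.float64(6.7)]
[ 15.41953071 -41.13588926] [-20.81395143 118.08308257]
clock: 0.48
tcp_pos: [0.206, 0.5363, 0.3823]
tool_rot: [-179.9, -0.0, 159.0]
force: [-0.2, 0.3, 1.2]
gripper_width: 0.0854
grasp_force: 0.0
```

```bash
python3 -m crank '[[[85,44,-38,0,10.5],[85,44,-38,0,10.5],[85,44,-38,0,0],[85,44,-38,0,0],[85,40,-38,0,0],[85,0,-60,0,0],[85,0,-60,0,0],[85,0,-60,0,0]]]' && python3 -m crank '[[[85,0,-60,0,0],[85,0,-60,0,0],[85,0,-60,0,0],[85,0,-60,0,0],[85,0,-60,0,0],[85,20,-60,-50,0],[85,0,0,-50,0],[85,0,0,0,0],[85,0,0,0,0]]]' && python3 - <<'E'
from h import *
o=arm.get_obs();print(o["tcp_pos"],o["tool_rot"],o["qpos"])
cv2.imwrite("pics/w1.png",arm.read_camera("wrist"))
E
```

```text
clock: 1.48
tcp_pos: [0.4184, 0.1682, 0.3808]
tool_rot: [-180.0, -0.0, 179.1]
force: [0.9, -0.6, 0.1]
gripper_width: 0.0851
grasp_force: 0.0
clock: 2.6
tcp_pos: [0.4351, -0.1765, 0.2946]
tool_rot: [-179.9, 0.1, 179.1]
force: [-0.1, -0.5, 0.4]
gripper_width: 0.0849
grasp_force: 0.0
[ 0.43507472 -0.1765415   0.29455065] [-1.79938304e+02  1.25925216e-01  1.79142357e+02] [-2.98386688e+01  8.53086413e+00 -3.48583088e+00  7.78432550e+01
  7.04248691e-03 -2.89809494e+01]
```

View pics/w1.png

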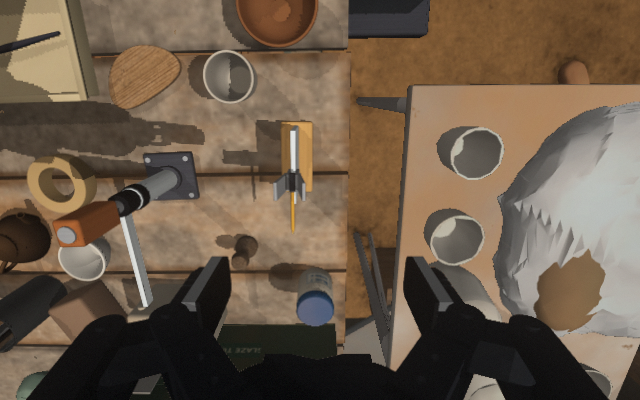

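The wrist view shows the rail strip upright at column ~294 with the clip at ~(290,182), its pointer tip at (293,231); the stand arm runs from (127,222) to its end (147,304). Now precise casts.

```bash
python3 - <<'E'
from h import *
c=arm.get_calibration("wrist")
r=lambda x:np.round(np.array(x)*1000,1).tolist()
im=cv2.imread("pics/w1.png").astype(int)
W=lambda p,z:r(plane("wrist",p,z,c))
g=cv2.cvtColor(im.astype(np.uint8),cv2.COLOR_BGR2HSV)
# arm bar
m=((g[...,1]<45)&(g[...,2]>170)).astype(np.uint8)
def line(x0,x1,y0,y1,z,rows):
    for v in rows:
        u=np.where(m[v,x0:x1])[0]+x0
        if len(u):print(v,u.min(),u.max(),W((u.mean(),v),z),W((u.min(),v),z)[1],W((u.max(),v),z)[1])
print("arm");line(118,160,0,0,.132,range(226,306,13))
print("rail");line(280,310,0,0,.08,range(128,170,10))
o=((g[...,0]>8)&(g[...,0]<30)&(g[...,1]>150)).astype(np.uint8)
print("ptr");
for v in range(204,234,5):
    u=np.where(o[v,283:305])[0]+283
    if len(u):print(v,u.min(),u.max(),W((u.mean(),v),.096))
print("grip top",W((66,234),.207),"arm end",W((147,306),.132))
cv2.imwrite("pics/w1c.png",np.hstack([cv2.resize(im[115:245,250:335].astype(np.uint8),None,fx=4.5,fy=4.5,interpolation=cv2.INTER_CUBIC),cv2.resize(im[195:325,40:125+40].astype(np.uint8),None,fx=4.5,fy=4.5,interpolation=cv2.INTER_CUBIC)]))
E
```

```text
arm
226 122 126 [488.1, -391.7, 132.0] -393.9 -389.4
239 125 129 [503.9, -391.8, 132.0] -394.0 -389.5
252 129 133 [520.3, -390.7, 132.0] -393.0 -388.4
265 132 136 [537.1, -390.8, 132.0] -393.2 -388.5
278 136 140 [554.6, -389.8, 132.0] -392.2 -387.4
291 139 143 [572.6, -389.9, 132.0] -392.4 -387.5
304 143 146 [591.2, -389.5, 132.0] -391.4 -387.6
rail
138 290 295 [402.1, -206.1, 80.0] -209.0 -203.2
148 290 294 [413.7, -207.1, 80.0] -209.5 -204.8
158 291 294 [425.5, -207.0, 80.0] -208.8 -205.2
168 291 295 [437.6, -206.9, 80.0] -209.3 -204.5
ptr
204 291 293 [477.7, -208.4, 96.0]
209 291 293 [484.0, -208.7, 96.0]
214 291 293 [490.4, -209.0, 96.0]
219 291 293 [496.9, -209.2, 96.0]
224 291 293 [503.5, -209.5, 96.0]
229 292 293 [510.2, -209.2, 96.0]
grip top [462.4, -390.7, 207.0] arm end [594.1, -387.0, 132.0]
```

View pics/w1c.png

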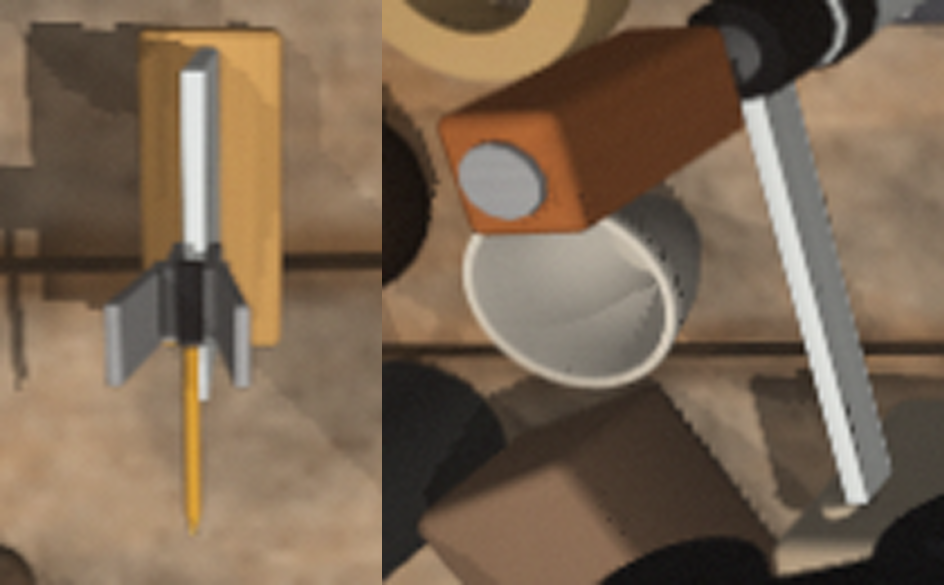

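The crop shows the clip levers (left ~column 274, right ~305, row 192), with the pointer along the rail; the arm bar is clear of the bystanders. Clip ≈ (448, -208), bar_seat ≈ (557, -390).

```bash
python3 -m crank '[[[60,13,-31,-40,0],[60,0,0,-50,0],[60,0,0,-50,0],[60,0,0,0,0],[60,0,0,0,0]]]' 60 && python3 - <<'E'
from h import *
o=arm.get_obs();print(o["tcp_pos"],o["tool_rot"],o["gripper_width"])
cv2.imwrite("pics/w2.png",arm.read_camera("wrist"))
E
```

```text
clock: 3.28
tcp_pos: [0.4499, -0.2086, 0.1561]
tool_rot: [-179.8, 0.3, 179.2]
force: [0.1, 0.0, 1.0]
gripper_width: 0.06
grasp_force: 0.0
[ 0.44988319 -0.20860762  0.1561082 ] [-179.83148069    0.28244408  179.15492686] 0.05997430869881994
```

View pics/w2.png

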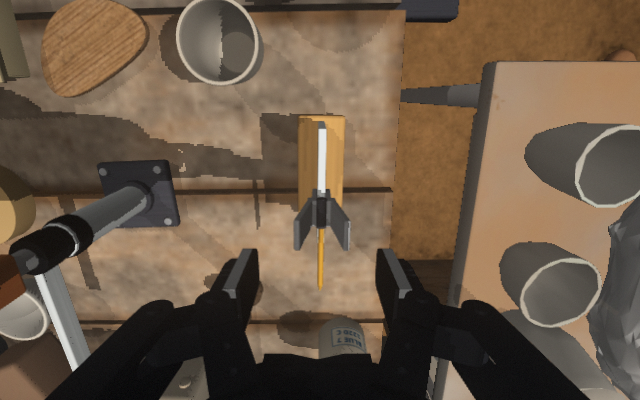

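The levers span columns 294–350 at rows ~232–250, pointer tip at (320,287), between the fingers (258, 376).

```bash
python3 - <<'E'
from h import *
c=arm.get_calibration("wrist")
for p in((295,240),(349,240),(296,250),(298,222),(346,222)):print(plane("wrist",p,.135,c).round(4))
print(plane("wrist",(320,287),.096,c).round(4))
E
python3 -m crank '[[[60,-1,0.5,-26,0],[60,0,0,-26,0],[60,0,0,0,0]]]' 60
```

```text
[ 0.4508 -0.2227  0.135 ]
[ 0.4513 -0.1907  0.135 ]
[ 0.4575 -0.2224  0.135 ]
[ 0.4393 -0.2205  0.135 ]
[ 0.4397 -0.1927  0.135 ]
[ 0.511  -0.2084  0.096 ]
clock: 3.7
tcp_pos: [0.4469, -0.2072, 0.1017]
tool_rot: [-180.0, 0.0, 179.1]
force: [0.3, 0.4, -0.9]
gripper_width: 0.0599
grasp_force: 0.0
```

```bash
python3 -m crank '[[[15,0,0,0,0],[15,0,0,0,0],[15,0,0,0,0],[15,0,0,0,0],[15,0,0,0,0],[15,0,0,0,0]]]' 60
```

```text
clock: 4.45
tcp_pos: [0.4462, -0.2069, 0.1005]
tool_rot: [180.0, -0.0, 179.1]
force: [-0.4, -0.0, -0.7]
gripper_width: 0.0178
grasp_force: 64.3
```

```bash
python3 -m crank '[[[15,0,0,20,0],[15,0,0,40,0],[15,0,0,40,0],[15,40,-20,0,0],[15,40,-55,0,1.2],[15,30,-55,0,1.2],[15,1,-50,0,0],[15,0,0,0,0],[15,0,0,0,0]]]' 60 && python3 - <<'E'
from h import *
o=arm.get_obs();print(o["tcp_pos"],o["tool_rot"],o["gripper_width"],o["grasp_force"])
a=arm.read_camera("wrist");b=arm.read_camera("side");s=arm.read_camera("scene")
cv2.imwrite("pics/w3.png",a);cv2.imwrite("pics/sd3.png",b);cv2.imwrite("pics/sc3.png",s)
z=lambda i,f:cv2.resize(i,None,fx=f,fy=f,interpolation=cv2.INTER_CUBIC)
cv2.imwrite("pics/m3.png",np.vstack([z(a[150:400,140:540],2)[:300],np.hstack([z(b[130:230,240:373],3)[:300,:400],z(s[130:230,270:403],3)[:300,:400]])[:, :800]]) if 0 else np.vstack([z(a[160:360,150:550],2)[:,:800][:300],np.hstack([z(b[130:230,240:374],3)[:,:400],z(s[120:220,270:404],3)[:,:400]])]))
E
```

```text
clock: 5.58
tcp_pos: [0.5537, -0.3819, 0.2001]
tool_rot: [179.9, -0.0, -178.5]
force: [-1.0, 0.0, -0.7]
gripper_width: 0.018
grasp_force: 64.3
[ 0.5536698  -0.3818688   0.20005852] [ 1.79919512e+02 -3.77307906e-02 -1.78506915e+02] 0.018049102355430655 64.34677004814148
```

View pics/m3.png

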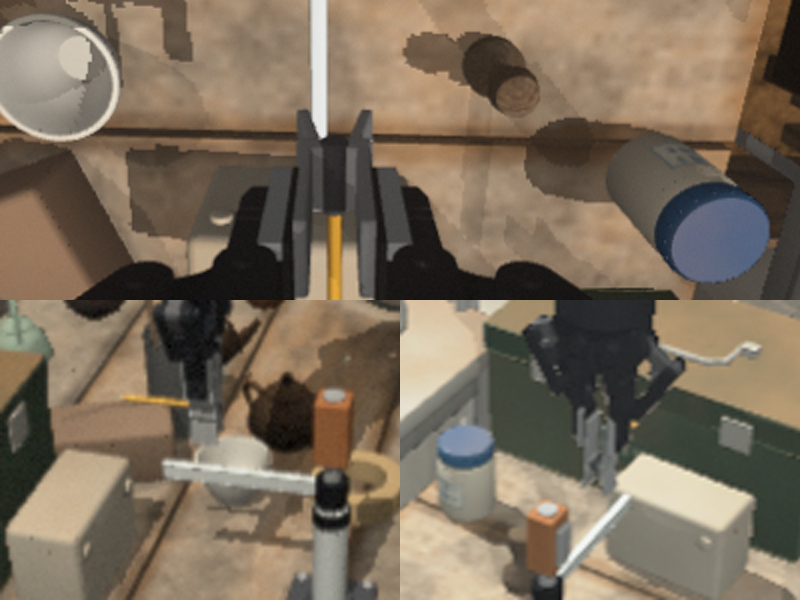

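The clip is held upright and level between the fingers (wrist crop: pointer column ~335, arm edge column ~319), about 30 mm above the arm.

```bash
python3 - <<'E'
from h import *
c=arm.get_calibration("wrist");im=cv2.imread("pics/w3.png")
g=cv2.cvtColor(im,cv2.COLOR_BGR2HSV);print(arm.get_obs()["tcp_pos"].round(4))
for v in range(140,216,12):
    u=np.where((g[v,290:330,1]<45)&(g[v,290:330,2]>170))[0]+290
    if len(u):print("bar",v,u.min(),u.max(),plane("wrist",(u.mean(),v),.132,c).round(4))
for v in range(270,306,7):
    u=np.where((g[v,300:335,0]>8)&(g[v,300:335,0]<30)&(g[v,300:335,1]>140))[0]+300
    if len(u):print("ptr",v,u.min(),u.max(),plane("wrist",(u.mean(),v),.1955,c).round(4))
E
```

```text
[ 0.554  -0.3809  0.2009]
bar 140 305 313 [ 0.5024 -0.3886  0.132 ]
bar 152 305 313 [ 0.5107 -0.3884  0.132 ]
bar 164 305 313 [ 0.5192 -0.3882  0.132 ]
bar 176 305 313 [ 0.5279 -0.3881  0.132 ]
bar 188 306 313 [ 0.5368 -0.3875  0.132 ]
bar 200 306 313 [ 0.5459 -0.3874  0.132 ]
bar 212 306 313 [ 0.5553 -0.3872  0.132 ]
ptr 270 314 320 [ 0.5652 -0.3814  0.1955]
ptr 277 314 320 [ 0.5697 -0.3812  0.1955]
ptr 284 314 320 [ 0.5743 -0.3811  0.1955]
ptr 291 314 320 [ 0.5789 -0.381   0.1955]
ptr 298 314 320 [ 0.5837 -0.3809  0.1955]
ptr 305 314 320 [ 0.5885 -0.3807  0.1955]
```

```bash
python3 -m crank '[[[15,3,-6,0,0],[15,0,0,-15,0],[15,0,0,0,0],[15,0,0,0,0]]]' 60 && python3 - <<'E'
from h import *
im=arm.read_camera("wrist");c=arm.get_calibration("wrist");cv2.imwrite("pics/w4.png",im)
g=cv2.cvtColor(im,cv2.COLOR_BGR2HSV);print(arm.get_obs()["tcp_pos"].round(4))
for v in range(140,216,12):
    u=np.where((g[v,290:335,1]<45)&(g[v,290:335,2]>170))[0]+290
    if len(u):print("bar",v,u.min(),u.max(),plane("wrist",(u.mean(),v),.132,c).round(4))
for v in range(270,306,12):
    u=np.where((g[v,300:335,0]>8)&(g[v,300:335,0]<30)&(g[v,300:335,1]>140))[0]+300
    if len(u):print("ptr",v,u.min(),u.max(),plane("wrist",(u.mean(),v),.1805,c).round(4))
E
```

```text
clock: 6.22
tcp_pos: [0.5567, -0.3879, 0.1851]
tool_rot: [179.9, -0.1, -178.5]
force: [-0.1, 0.2, 0.0]
gripper_width: 0.0177
grasp_force: 64.3
[ 0.5568 -0.3882  0.1855]
bar 140 314 322 [ 0.5031 -0.3897  0.132 ]
bar 152 314 322 [ 0.5107 -0.3895  0.132 ]
bar 164 314 322 [ 0.5186 -0.3893  0.132 ]
bar 176 314 322 [ 0.5266 -0.3891  0.132 ]
bar 188 314 322 [ 0.5349 -0.3888  0.132 ]
bar 200 314 322 [ 0.5434 -0.3886  0.132 ]
bar 212 318 322 [ 0.552 -0.387  0.132]
ptr 270 314 320 [ 0.5678 -0.3886  0.1805]
ptr 282 314 320 [ 0.5755 -0.3884  0.1805]
ptr 294 314 320 [ 0.5835 -0.3882  0.1805]
```

```bash
python3 -m crank '[[[15,0,0,-16,0],[15,0,0,-10,0],[15,0,0,-6,0],[15,0,0,0,0],[15,0,0,0,0]]]' 60
```

```text
clock: 6.9
tcp_pos: [0.5572, -0.3885, 0.1541]
tool_rot: [-180.0, 0.0, -178.5]
force: [0.0, -0.4, -0.1]
gripper_width: 0.018
grasp_force: 64.3
```

```bash
python3 -m crank '[[[30,0,0,0,0],[45,0,0,0,0],[60,0,0,0,0],[60,0,0,0,0],[60,0,0,40,0],[60,0,0,50,0],[60,-30,0,30,0],[60,0,0,0,0]]]' 60 && python3 - <<'E'
from h import *
a=arm.read_camera("wrist");c=arm.get_calibration("wrist");b=arm.read_camera("side");s=arm.read_camera("scene")
print(arm.get_obs()["tcp_pos"])
cv2.imwrite("pics/w5.png",a);cv2.imwrite("pics/sd5.png",b);cv2.imwrite("pics/sc5.png",s)
z=lambda i,f:cv2.resize(i,None,fx=f,fy=f,interpolation=cv2.INTER_CUBIC)
cv2.imwrite("pics/m5.png",np.vstack([z(a[100:250,200:467],3)[:300,:800] if 0 else z(a[60:360,0:400],1) if 0 else z(a,.5*1.25)[:250,:400],z(b[130:230,240:374],3)[:,:400]]) if 0 else np.hstack([z(a[100:400,120:520],1),z(b[150:250,250:383],3)[:300,:399]]))
E
```

```text
clock: 7.9
tcp_pos: [0.5271, -0.3896, 0.2776]
tool_rot: [-179.7, 0.3, -178.6]
force: [0.3, 0.1, -0.3]
gripper_width: 0.0602
grasp_force: 0.0
[ 0.52701342 -0.38802311  0.27231769]
```

View pics/m5.png

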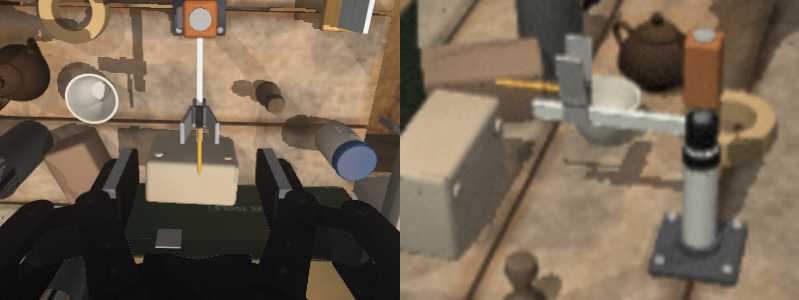

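The clip sits on the arm over its outer half, pointer out past the end; the grip top is at wrist pixel ~(320,118).

```bash
python3 - <<'E'
from h import *
c=arm.get_calibration("wrist");im=cv2.imread("pics/w5.png");print(arm.get_obs()["tcp_pos"].round(4))
g=cv2.cvtColor(im,cv2.COLOR_BGR2HSV)
for v in (112,118,124):
    r=g[v,280:360];u=np.where((r[:,0]<18)&(r[:,1]>120)&(r[:,2]>110))[0]+280
    print(v,u.min(),u.max(),plane("wrist",(u.min(),v),.204,c).round(4),plane("wrist",(u.max(),v),.204,c).round(4))
print(plane("wrist",(320,119),.206,c).round(4))
E
python3 -m crank '[[[60,-40,0,0,0],[60,-25,-2,0,0],[60,0,0,0,0]]]' 60
python3 - <<'E'
from h import *
a=arm.read_camera("wrist");cv2.imwrite("pics/w6.png",a)
c=arm.get_calibration("wrist");print(arm.get_obs()["tcp_pos"].round(4))
g=cv2.cvtColor(a,cv2.COLOR_BGR2HSV)
m=((g[...,0]<18)&(g[...,1]>120)&(g[...,2]>110)).astype(np.uint8);m[:,:260]=0;m[:,380:]=0
n,l,st,ce=cv2.connectedComponentsWithStats(m);i=1+st[1:,4].argmax();x,y,w,h,_=st[i];print(st[i])
for p in((x,y),(x+w,y),(x,y+h),(x+w,y+h)):print(plane("wrist",p,.204,c).round(4))
E
```

```text
[ 0.527  -0.388   0.2723]
112 303 336 [ 0.4569 -0.3999  0.204 ] [ 0.4563 -0.3779  0.204 ]
118 303 336 [ 0.4608 -0.3998  0.204 ] [ 0.4602 -0.3777  0.204 ]
124 303 336 [ 0.4647 -0.3998  0.204 ] [ 0.4641 -0.3775  0.204 ]
[ 0.461  -0.3884  0.206 ]
clock: 8.43
tcp_pos: [0.4608, -0.3897, 0.272]
tool_rot: [179.8, -0.1, -178.6]
force: [0.4, -0.1, 0.9]
gripper_width: 0.0606
grasp_force: 0.0
[ 0.4618 -0.3898  0.2721]
[ 267   15   82   69 3524]
[ 0.3347 -0.4243  0.204 ]
[ 0.3334 -0.3742  0.204 ]
[ 0.3746 -0.4251  0.204 ]
[ 0.3732 -0.3719  0.204 ]
```

View pics/w6.png

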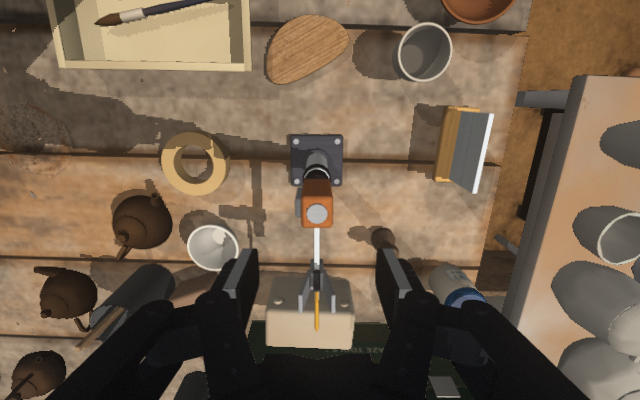

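The grip top (316,213) lies centred under the gripper, with the fingers' lines (258, 376) clear on either side.

```bash
python3 -m crank '[[[60,0,1,-50,0],[60,0,0,-50,0],[60,0,0,-14,0],[60,0,0,0,0]]]' 60 && python3 -m crank '[[[20,0,0,0,0],[20,0,0,0,0],[20,0,0,0,0],[20,0,0,0,0],[20,0,0,0,0],[20,0,0,0,0]]]' 60
```

```text
clock: 8.98
tcp_pos: [0.4622, -0.3887, 0.1588]
tool_rot: [179.9, -0.1, -178.4]
force: [-0.3, 0.4, -0.0]
gripper_width: 0.0604
grasp_force: 0.0
clock: 9.72
tcp_pos: [0.4633, -0.3901, 0.1622]
tool_rot: [-179.9, 0.2, -178.5]
force: [-0.1, 2.2, 5.4]
gripper_width: 0.0232
grasp_force: 59.0
```

```bash
python3 -m crank '[[[20,0,0,10,0],[20,0,0,15,0],[20,0,0,15,0],[20,0,0,15,0],[20,0,0,0,0]]]' 60 && python3 -m crank '[[[20,0,0,12,0],[20,0,0,12,0],[20,0,0,12,0],[20,0,0,12,0],[20,0,0,10,0],[20,0,0,0,0],[20,0,0,0,0]]]' 60
```

```text
clock: 10.35
tcp_pos: [0.4629, -0.39, 0.2167]
tool_rot: [-179.9, 0.2, -178.5]
force: [4.5, -2.0, -2.6]
gripper_width: 0.0231
grasp_force: 59.4
clock: 11.22
tcp_pos: [0.4627, -0.3899, 0.2711]
tool_rot: [180.0, 0.0, -178.5]
force: [6.3, -4.7, -9.3]
gripper_width: 0.0233
grasp_force: 60.1
```

```bash
python3 -m crank '[[[20,0,0,4,0],[20,0,0,0,0]]]' 60; python3 -m crank '[[[20,0,0,3,0],[20,0,0,0,0]]]' 60;python3 -m crank '[[[20,0,0,2,0],[20,0,0,0,0]]]' 60;
```

```text
clock: 11.48
tcp_pos: [0.4627, -0.3899, 0.2751]
tool_rot: [180.0, 0.0, -178.5]
force: [6.1, -3.2, -9.1]
gripper_width: 0.0234
grasp_force: 59.9
clock: 11.72
tcp_pos: [0.4627, -0.3899, 0.278]
tool_rot: [180.0, 0.0, -178.5]
force: [7.0, -4.0, -9.4]
gripper_width: 0.0232
grasp_force: 60.0
clock: 11.98
tcp_pos: [0.4627, -0.3899, 0.2799]
tool_rot: [180.0, 0.0, -178.5]
force: [5.5, -4.2, -10.6]
gripper_width: 0.0233
grasp_force: 59.9
```

```bash
python3 -m crank '[[[20,0,0,2,0],[20,0,0,0,0]]]' 60; python3 -m crank '[[[20,0,0,2,0],[20,0,0,0,0]]]' 60;python3 - <<'E'
from h import *
b=arm.read_camera("side");s=arm.read_camera("scene")
z=lambda i:cv2.resize(i[90:290,250:383],None,fx=3,fy=3,interpolation=cv2.INTER_CUBIC)
cv2.imwrite("pics/m7.png",np.hstack([z(b),z(s)]));print(arm.get_obs()["force"])
E
```

```text
clock: 12.22
tcp_pos: [0.4627, -0.3899, 0.2819]
tool_rot: [180.0, 0.0, -178.5]
force: [6.8, -4.5, -9.3]
gripper_width: 0.0231
grasp_force: 60.0
clock: 12.48
tcp_pos: [0.4621, -0.3896, 0.2825]
tool_rot: [179.9, -0.1, -178.5]
force: [7.0, -4.9, -13.8]
gripper_width: 0.0234
grasp_force: 61.2
[  6.83765544  -3.84217305 -13.76742127]
```

View pics/m7.png

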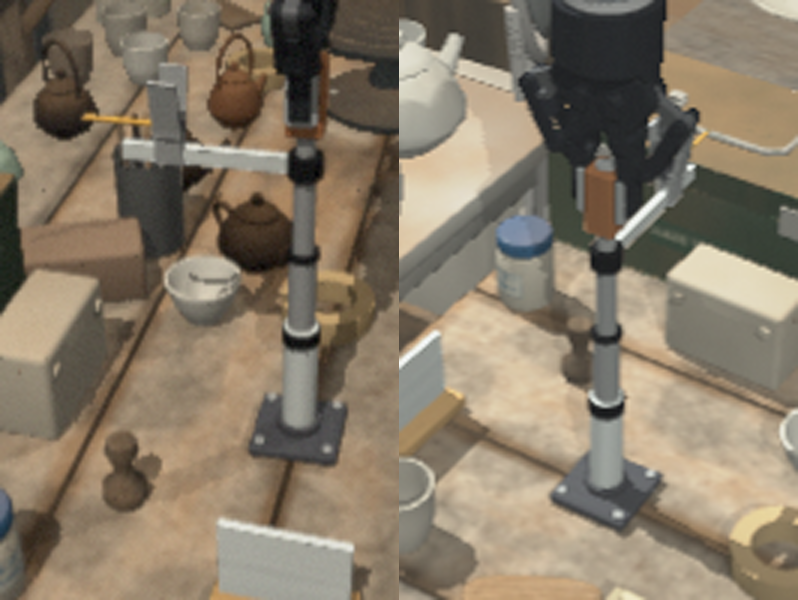

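Both mast sections are out (collars at rows ~165/255/335 of the side crop) and the clip is still on the arm. The force rise and the 120 mm of travel confirm the second stop.

```bash
python3 -m crank '[[[20,0,0,1,0],[20,0,0,0,0],[20,0,0,0,0],[20,0,0,0,0]]]' 60; python3 -c "
from rig import arm
print(arm.job_done())"
```

```text
clock: 13.08
tcp_pos: [0.4621, -0.3895, 0.2825]
tool_rot: [179.8, -0.2, -178.5]
force: [7.3, -5.4, -18.6]
gripper_width: 0.0234
grasp_force: 60.7
the job is handed in; nothing more can be done
None
```

I handed the job in at about 13 s: the clip sits on the outer half of the arm and the grip is held squeezed with the mast at its second stop. The hand-in returned no verdict. One picture I viewed was 945 px wide, over the 800 px limit, and I also viewed one picture too many for a turn-by-turn minimum, though still 10 or fewer in all.

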